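# Bring the mineral specimen round the slot to the macro camera

## Robot

A 6-joint arm with a two-finger parallel gripper is mounted at the origin on the work surface. World frame = base frame: x ahead of the robot, y to its left, z up, the work surface at z = 0. Lengths are in mm, angles in degrees, forces in N, time in s.
With the tool pointing down it reaches from about 300 to 850 mm from the base axis. Payload 4.2 kg.
Tool frame: the origin (TCP) lies at the very end of the fingers, on their centre line; the grasp point (between the pads) lies 19 mm behind it (env.tcp_to_grasp is the distance from the TCP to the grasp point, in mm); z points along the fingers, x is the direction in which the jaws open and shut, and the axes are right-handed (so a half turn about z gives the same grasp; the last joint's range is limited). The gripper opens to 91 mm and grips with 3 to 60 N. Pads are 32 mm wide; open, the fingers measure 118 mm over their backs; the gripper's body (76 mm by 178 mm) begins 60 mm behind the grasp point.
Start: joints at [66.234, 18.312, 89.639, -0, 72.044, -1.146], TCP at [221.162, 530.783, 213.976] pointing down, gripper open.
Joint ranges: [-177.97, 177.97], [-48.28, 115.42], [12.27, 149.76], [-77.06, 257.06], [2.81, 150.46], [-146.56, 146.56]. Speed limits (degrees/s): [147.25, 147.25, 180, 180, 180, 180].

## Interface

Orientations are given as [roll, pitch, yaw] about the fixed x, y, z axes, in that order (R = Rz(yaw) Ry(pitch) Rx(roll)).
In Python, from workcell import monitor, cams, env, search_frame gives the robot as it stands.
- The arm moves only by the tool apply_moves, never from a script. Its argument "plan" is a list of rows, each an object of numbers: "fingers": the finger opening in cm, from 0 to 9.12; "x", "y", "z": the shift along the tool's x, y, z in cm; "wx", "wy", "wz": the turn, a rotation vector about the tool's x, y, z in degrees. In form: [{"fingers": .., "x": .., "y": .., "z": .., "wx": .., "wy": .., "wz": ..}, ...]. A call has 1 to 8 rows; each row is the pose to reach, as a shift and turn from the pose measured when the call began, along the tool's axes at that moment; what a row does not reach only later rows make up. A row lasts 1/10 s, in which the tool goes at most 50 mm and 8.59 degrees, less where a joint would pass 70% of its speed; a pose out of reach is approached as far as the arm can. A call with a gripper value outside its range is refused whole. The fingers move at their own pace and stop on an object; "newtons" is the grip in N (left out, the last holds). Time passes only in rows, so rows that repeat a pose let the fingers close. It gives the time, the measured TCP pose, the force and the opening at its end, in the units of the state.
- monitor.state(): the state, without advancing time (a new reading comes with each control period).
- cams.grab_frame(name): name is "scene" or "top" or "wrist"; returns the picture (400x640x3 uint8, red, green, blue); there is no depth.
- cams.camera_params(name): a dict with "fov_y" (degrees; the focal length in pixels is half the picture's height over the tangent of half this angle, whatever the lens; pixels are square), "cx", "cy" (the principal point, pixels), "T" (4x4, takes a point from camera to world coordinates); the wrist camera has in their place "tool_from_camera" (4x4, takes a point from camera to tool coordinates, whose origin is the TCP and whose axes are the tool frame's). Camera axes: x right, y down, z forward; pixel columns grow to the right and rows downward; lengths in mm; the calibration is good to about 2 mm. A picture is of the moment at which its call begins: read the wrist's pose just before it. camera_params takes no time and is no camera call.
- env.job_done(): hands the job in, once; it reports no verdict.
Trained networks look in the newest picture that a camera, given by its name, has taken for a name from the list of things; names that differ only in an ending like _2 or _b are one class to them, and where a whole thing is asked for, a point or a joint stands for the part that bears it (a point fixed in the world has none). Each returns a list of dicts, best first, with "score" (0 to 1); they miss things now and then, are a little off and sometimes report something else, mostly with a low value. They report only what shows in the picture. A call takes as long as a camera call. They do not tell look-alikes from the thing itself.
- search_frame(camera, label): "extent" ([centre column, centre row, width, height] in pixels, round what is visible of it).
The state is a dict: "time_s": time; "qpos": joint angles; "qvel": joint speeds; "effort": joint torques, N m; "ee_pos": TCP position; "ee_rot": TCP orientation; "force": force on the tool from outside, world axes, zero at the start; "torque": the same for the moment, N m; "gripper_width": finger opening in mm.
Only numpy, scipy, OpenCV 4.12 (cv2) and the standard library are available. Lean on these libraries where they do the work, as an engineer would, in place of code of your own. Each camera call takes 0.05 s, during which the arm holds its last target.

## Task

Push the round specimen carrier along the L-shaped slot of the camera stage, round the corner, and on until it is fully home at the end of the slot in front of the camera lens. Only push it: keep it sitting flat on the stage with its guide pin in the slot, never lift it, and leave the dish, cup, slide box and jar where they stand. Finish with the hand clear of everything.

Things in the scene. Friction and masses are not known exactly. Their poses are not given: they have to be found in the camera images.
- stage: Fixed block on the table, blue base, white top, turned up to 35 degrees about vertical. Origin on the table surface; in its axes (z up) it spans x -95..165, y -115..115, z 0..45 mm (top at 45). An L-shaped slot in the top, 14 mm wide and deep, dark floor: first leg along stage +y (100 mm) from slot_start to slot_corner, second along stage +x (80 mm) from slot_corner to slot_end.
- carrier: Loose aluminium disc, 56 mm diameter, 20 mm high, a rock (about 22 mm) fixed on its top, 42 mm in all. Origin: centre of its underside, which rests on the stage top. A pin below it, 10 mm diameter, 12 mm long, hangs in the slot (2 mm play each side). Starts on the first leg, 30 to 98 mm short of the corner. 0.15 to 0.3 kg, held by weight and friction only; stays where left, may spin.
- slot_start (a point): Blind end of the slot's first leg (pin centre), at stage (-40, -55) mm, at the height of the stage top.
- slot_corner (a point): Corner of the slot (pin centre), at stage (-40, 45) mm, at the height of the stage top. The carrier's centre can go 2 mm past it before the pin meets the slot wall.
- slot_end (a point): Far end of the slot's second leg, by the camera (pin centre), at stage (40, 45) mm, at the height of the stage top. The carrier's centre can go 2 mm past it before the pin meets the slot's end wall.
- dish: Bystander: loose grey dish, 40 mm across and 14 mm high, with a small grey stone in it (about 19 mm high in all); stands on the stage top. Origin: centre of its underside.
- cup: Bystander: loose open white plastic cup, 68 mm across at the rim and 85 mm high, on the table to the stage's +y side. Origin: centre of its underside.
- slide_box: Bystander: loose black slide box, 85 x 100 x 32 mm high, on the table to the stage's -y side. Origin: centre of its underside.
- jar: Bystander: loose amber glass jar, 40 mm across and 60 mm high, on the table to the stage's +y side. Origin: centre of its underside.
- lens (a point): Front of the lens of the small grey box camera fixed on the stage beyond slot_end: stage (82, 45) mm, 26 mm above the stage top. The lens looks to stage -x. The box behind it is 50 x 60 mm, spans stage x 105..155 mm and rises 50 mm above the stage top. A carrier that is home stays about 12 mm from the lens.
Mind the look-alikes: they are no part of the job. Leave any turquoise look-alike of the carrier alone.

How it is judged (in metres and radians):
On the way:
1. the carrier has been pushed along the first leg to the corner of the slot (horizontal distance between carrier and slot_corner below 0.008 m and z of carrier in the frame of stage below 0.049 m), for 0.05 s.
At the end, for the whole second after the job is handed in: The carrier rests flat on the stage (within 2.5 mm and 0.06 rad) with its pin in the slot and its centre at slot_end (no more than 4 mm short of it along the second leg, 6 mm in all), at rest, having gone by way of the corner (x of carrier in the frame of stage above 0.036 m and horizontal distance between carrier and slot_end below 0.006 m and z of carrier in the frame of stage between 0.042 and 0.0475 m and angle between carrier's own z axis and vertical below 0.06 rad and linear speed of carrier below 0.01 m/s); the robot touches nothing.
It fails at once if the carrier is lifted (raised more than 5 mm off the stage) or tipped by more than 0.25 rad (z of carrier in the frame of stage above 0.05 m or angle between carrier's own z axis and vertical above 0.25 rad).
It fails at once if a bystander (dish, cup, slide box or jar) is moved by more than 15 mm (distance of any of dish, cup, slide_box, jar from where it was at the start of the episode above 0.015 m).
It also fails if it takes over 45 s, if anything falls off the work surface, if the arm or the gripper's body presses on something with over 40 N, if the wrist force passes 120 N, or if a joint passes its speed limit or range.

## Working session

There is one attempt and no reset: what is moved stays moved. The work goes in short steps, Python scripts to look and compute and a tool call to move; the robot and the scene stay as the last step left them, time stands still between calls to the robot, and variables do not carry over. Pictures are saved under pics/ and viewed, and the job is handed in when it is done.

Besides the shell and the picture viewer there is one more tool, called after "Emit:" as name(argument=value, ...) on one line, values as JSON. apply_moves: Moves the arm, as the interface text tells. Its arguments: {"type":"object","properties":{"plan":{"type":"array"},"newtons":{"type":"number"}},"required":["plan"]}

```bash
mkdir -p pics; ls
python3 - <<'E'
from workcell import monitor, cams, env, search_frame
import cv2
s=monitor.state();print(s)
for n in("top","scene"):
    im=cams.grab_frame(n);cv2.imwrite(f"pics/{n}0.png",im[...,::-1]);print(n,cams.camera_params(n))
    for l in["stage","carrier","dish","cup","slide_box","jar","lens"]:
        print(l,[(round(d["score"],2),[round(v) for v in d["extent"]]) for d in search_frame(n,l)[:3]])
print(cams.camera_params("wrist"))
E
```

```text
pics
{'time_s': 0.0, 'qpos': array([ 6.62339581e+01,  1.83497054e+01,  8.97077837e+01, -2.11374045e-04,
        7.20443297e+01, -1.14398455e+00]), 'qvel': array([-0.0256657 , -0.05820914,  0.02902471, -0.07502484, -0.05963853,
        0.05688256]), 'effort': array([ 1.10905567e-03, -4.12469959e+01, -2.31975263e+01,  7.29835778e-02,
        4.57221991e-02, -1.31688525e-04]), 'ee_pos': array([220.94563277, 530.28886018, 213.13036356]), 'ee_rot': array([-1.79998168e+02,  1.01802490e-01,  6.73780096e+01]), 'force': array([-0.69263111, -0.30921584,  0.6119501 ]), 'torque': array([0.01139265, 0.00776826, 0.01613193]), 'gripper_width': 91.28853831740089}
top {'fov_y': 54.90917265155482, 'cx': 326.5508778271264, 'cy': 199.50557069268592, 'T': array([[-1.50282839e-01, -9.63955918e-01,  2.19554220e-01,
         4.23814247e+02],
       [-9.88631175e-01,  1.47616598e-01, -2.85961554e-02,
         5.92359219e+01],
       [-4.84441382e-03, -2.21355658e-01, -9.75181114e-01,
         7.86495491e+02],
       [ 0.00000000e+00,  0.00000000e+00,  0.00000000e+00,
         1.00000000e+00]])}
stage [(0.71,
[... 714 characters left out ...]
54, 231, 111, 87])]
carrier [(0.95, [336, 195, 20, 20]), (0.63, [304, 177, 16, 16])]
dish [(0.59, [318, 226, 18, 17])]
cup [(0.91, [448, 238, 31, 43])]
slide_box [(0.83, [261, 239, 52, 40])]
jar [(0.78, [420, 210, 16, 25])]
lens [(0.81, [351, 229, 108, 91])]
{'fov_y': 59.91077040593655, 'cx': 318.1440989508249, 'cy': 196.86846578617602, 'tool_from_camera': array([[ 9.99999384e-01, -5.94980210e-04,  9.37351692e-04,
        -7.51294491e-01],
       [ 3.45028718e-04,  9.69017613e-01,  2.46991390e-01,
        -6.82885959e+01],
       [-1.05526529e-03, -2.46990914e-01,  9.69017221e-01,
        -1.70678058e+02],
       [ 0.00000000e+00,  0.00000000e+00,  0.00000000e+00,
         1.00000000e+00]])}
```

View pics/top0.png

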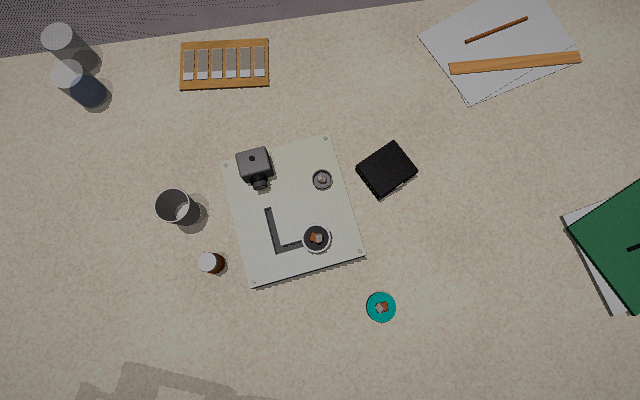

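View pics/scene0.png

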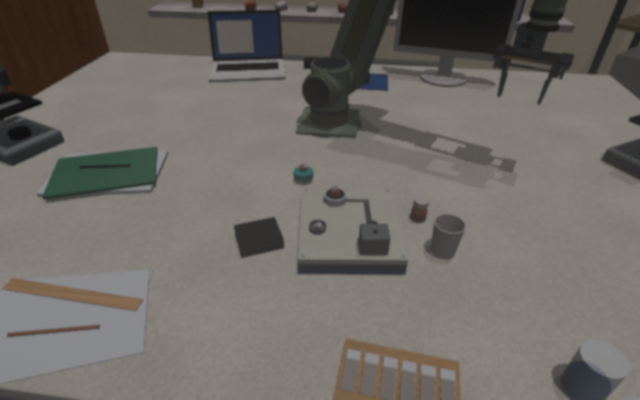

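Run:
```python
import cv2
a=cv2.imread("pics/top0.png")[110:340,200:420]
cv2.imwrite("pics/crop0.png",cv2.resize(a,None,fx=2.6,fy=2.6,interpolation=cv2.INTER_CUBIC))
```

```text
(no output)
```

View pics/crop0.png

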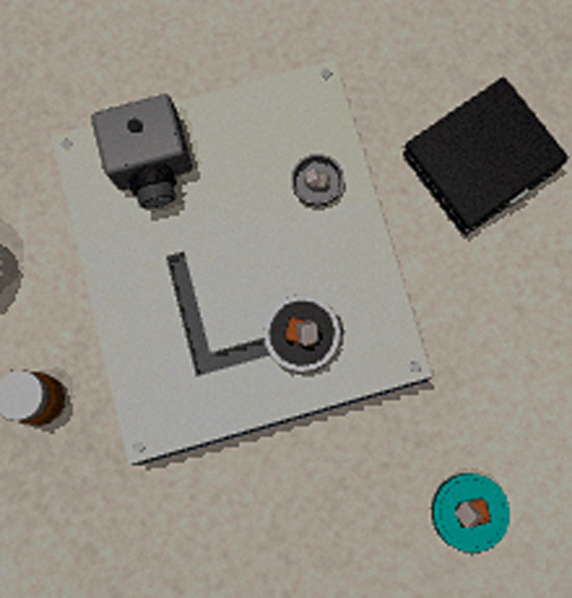

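The aluminium disc at (316,238) sits in the stage's slot and fits the description. The turquoise look-alike at (381,307) stands off the stage on the table and is to be left alone. Next I'll get the stage pose.

```bash
cat > h.py <<'E'
import numpy as np, cv2
from scipy.optimize import least_squares
from scipy.spatial.transform import Rotation as R
def ray(P,T,uv,z):
    f=200/np.tan(np.radians(P["fov_y"]/2))
    uv=np.atleast_2d(uv).astype(float)
    d=np.c_[(uv[:,0]-P["cx"])/f,(uv[:,1]-P["cy"])/f,np.ones(len(uv))]@T[:3,:3].T
    o=T[:3,3]; t=(z-o[2])/d[:,2]
    return (o+d*t[:,None])[:,:2]
def proj(P,T,X):
    f=200/np.tan(np.radians(P["fov_y"]/2))
    c=(np.atleast_2d(X)-T[:3,3])@T[:3,:3]
    return np.c_[c[:,0]/c[:,2]*f+P["cx"],c[:,1]/c[:,2]*f+P["cy"]]
def wristT(P,s):
    T=np.eye(4);T[:3,:3]=R.from_euler("xyz",s["ee_rot"],degrees=True).as_matrix();T[:3,3]=s["ee_pos"]
    return T@P["tool_from_camera"]
def fit(S,W):
    S=np.array(S,float);W=np.array(W)
    a=S-S.mean(0);b=W-W.mean(0)
    th=np.arctan2((a[:,0]*b[:,1]-a[:,1]*b[:,0]).sum(),(a*b).sum())
    M=np.array([[np.cos(th),-np.sin(th)],[np.sin(th),np.cos(th)]])
    t=W.mean(0)-M@S.mean(0)
    return th,M,t,W-(S@M.T+t)
E
python3 - <<'E'
from h import *
from workcell import cams
P=cams.camera_params("top");T=P["T"]
c=lambda p:np.array(p,float)/2.6+[200,110]-0.3
pix=[c(p) for p in [(52,133),(338,66),(432,378),(133,462),(200,376),(167,255),(185,252)]]
S=[(165,115),(165,-115),(-95,-115),(-95,115),(-47,52),(47,52),(47,38)]
W=ray(P,T,pix,45)
th,M,t,r=fit(S,W)
print(np.degrees(th),t,r.round(1))
cc=ray(P,T,[c((303,337))],65)[0]
print("carrier",cc,(cc-t)@M)
for n,p in dict(start=(-40,-55),corner=(-40,45),end=(40,45)).items(): print(n,M@p+t)
for n,uv,z in[("dish",(320,180),55),("cup",(173,203),85),("jar",(206,262),60),("box",(384,167),32)]:
    w=ray(P,T,[uv],z)[0];print(n,w,(w-t)@M)
np.savez("st.npz",th=th,M=M,t=t)
E
```

```text
6.883689024844122 [551.34720089 103.95947467] [[ 1.4  1.3]
 [-5.1  1.2]
 [ 0.9  1.2]
 [ 1.6 -3.1]
 [ 0.4 -1.8]
 [ 1.1  0.6]
 [-0.3  0.7]]
carrier [513.38445104  68.74681326] [-41.90948137 -30.40883542]
start [518.22752266  44.56177342]
corner [506.2421011  143.84092365]
end [585.66542128 153.42926089]
dish [629.44490392  44.62568476] [ 70.42333107 -68.26642135]
cup [618.56301507 323.29053015] [ 93.01904075 209.69390938]
jar [503.05624582 278.6925895 ] [-27.00034942 179.26142611]
box [643.3538145 -89.4274279] [  68.16514863 -203.02025402]
```

Emit:
apply_moves(plan=[{"fingers":0,"x":-3,"y":4,"wz":5},{"fingers":0,"x":-6,"y":8,"wz":10},{"fingers":0,"x":-9,"y":12,"wz":15},{"fingers":0,"x":-12,"y":15.8,"wz":20},{"fingers":0,"x":-15,"y":19.8,"wz":25},{"fingers":0,"x":-18,"y":23.7,"wz":30},{"fingers":0,"x":-21,"y":27.7,"wz":35},{"fingers":0,"x":-24,"y":31.6,"wz":40}], newtons=20)

```text
$.plan[0]: bad value
```

```bash
cat > tgt.py <<'E'
import sys
from h import *
from workcell import monitor
d=np.load("st.npz");M,t,th=d["M"],d["t"],np.degrees(d["th"])
s=monitor.state()
Rt=R.from_euler("xyz",s["ee_rot"],degrees=True)
print("t",s["time_s"],"tcp",s["ee_pos"].round(1),s["ee_rot"].round(1),"F",s["force"].round(1),"w",round(s["gripper_width"],1),"stage",((s["ee_pos"][:2]-t)@M).round(1))
if len(sys.argv)>3:
    x,y,z=map(float,sys.argv[1:4])
    g=np.r_[M@[x,y]+t,z]
    print("shift cm",(Rt.inv().apply(g-s["ee_pos"])/10).round(2))
    G=R.from_euler("xyz",[180,0,th],degrees=True)
    print("turn",(Rt.inv()*G).as_rotvec(degrees=True).round(2))
E
python3 tgt.py -41 -84 160
```

```text
t 0.8 tcp [221.1 530.8 214. ] [-180.    -0.    67.4] F [-0.9  0.7 -0.4] w 91.2 stage [-276.7  463.4]
shift cm [-36.03  47.47   5.39]
turn [-0.  -0.  60.5]
```

Every field seems to be required.

Emit:
apply_moves(plan=[{"fingers":0,"x":-3,"y":4,"z":0,"wx":0,"wy":0,"wz":5},{"fingers":0,"x":-6,"y":8,"z":0,"wx":0,"wy":0,"wz":10},{"fingers":0,"x":-9,"y":12,"z":0,"wx":0,"wy":0,"wz":15},{"fingers":0,"x":-12,"y":15.8,"z":0,"wx":0,"wy":0,"wz":20},{"fingers":0,"x":-15,"y":19.8,"z":0,"wx":0,"wy":0,"wz":25},{"fingers":0,"x":-18,"y":23.7,"z":0,"wx":0,"wy":0,"wz":30},{"fingers":0,"x":-21,"y":27.7,"z":0,"wx":0,"wy":0,"wz":35},{"fingers":0,"x":-24,"y":31.6,"z":0,"wx":0,"wy":0,"wz":40}], newtons=20)

```text
time_s: 1.6
ee_pos: [421.3, 185.9, 214.3]
ee_rot: [-180.0, -0.1, 27.2]
force: [-0.5, 0.3, 0.1]
gripper_width: 30.3
```

```bash
python3 tgt.py -41 -84 160
```

```text
t 1.6 tcp [421.3 185.9 214.3] [-1.80e+02 -1.00e-01  2.72e+01] F [-0.5  0.3  0.1] w 30.3 stage [-119.3   96.9]
shift cm [ 1.06 19.68  5.43]
turn [-1.000e-02 -7.000e-02  2.029e+01]
```

Emit:
apply_moves(plan=[{"fingers":0,"x":0.3,"y":4.5,"z":1,"wx":0,"wy":0,"wz":6},{"fingers":0,"x":0.6,"y":9,"z":2,"wx":0,"wy":0,"wz":12},{"fingers":0,"x":0.8,"y":13.5,"z":3,"wx":0,"wy":0,"wz":18},{"fingers":0,"x":1,"y":17.5,"z":4,"wx":0,"wy":0,"wz":20.3},{"fingers":0,"x":1.06,"y":19.7,"z":5.4,"wx":0,"wy":0,"wz":20.3},{"fingers":0,"x":1.06,"y":19.7,"z":5.4,"wx":0,"wy":0,"wz":20.3}])

```text
time_s: 2.2
ee_pos: [521.0, 13.1, 158.5]
ee_rot: [-180.0, 0.1, 6.7]
force: [0.5, -0.5, -0.5]
gripper_width: 0.4
```

Run:
```python
from workcell import monitor, cams, search_frame
from h import *
s=monitor.state();im=cams.grab_frame("wrist");cv2.imwrite("pics/w1.png",im[...,::-1])
np.savez("w1.npz",p=s["ee_pos"],r=s["ee_rot"])
print(s["ee_pos"],s["ee_rot"],s["gripper_width"])
print(search_frame("wrist","carrier"))
```

```text
[520.9522827   13.11098196 158.52555656] [-1.79990549e+02  1.07122592e-01  6.66888244e+00] 0.4341939103882131
[{'extent': [151.5, 218.8, 69.2, 65.4], 'score': 0.94}, {'extent': [321.0, 122.2, 71.3, 78.3], 'score': 0.71}]
```

View pics/w1.png

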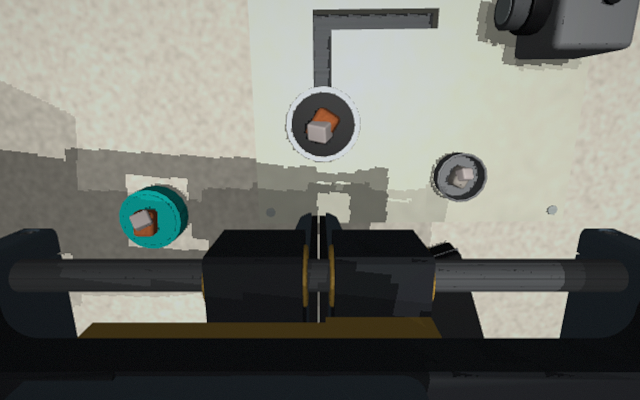

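The wrist view shows the aluminium carrier at (323,124), with the slot's outer corner at (313,10) and its end at (439,9)-(438,27). The turquoise look-alike is at (154,216). I'll refine the stage pose from these points.

```bash
python3 - <<'E'
from workcell import cams
from h import *
d=np.load("w1.npz");P=cams.camera_params("wrist");T=wristT(P,dict(ee_pos=d["p"],ee_rot=d["r"]))
W=ray(P,T,[(313,10),(439,9),(438,27),(331,29)],45)
th,M,t,r=fit([(-47,52),(47,52),(47,38),(-33,38)],W)
print(np.degrees(th),t,r.round(1))
th0=np.radians(6.9)
# translation with angle 6.9 about slot mean
print("corner",M@[-40,45]+t,"end",M@[40,45]+t)
cc=ray(P,T,[(322.5,124)],65)[0];print("carrier",cc,(cc-t)@M)
dd=ray(P,T,[(459,176)],59)[0];print("dish",dd,(dd-t)@M)
print("lower screw (-?)",(ray(P,T,[(271,212),(551,210)],45)-t)@M)
np.savez("st.npz",th=th,M=M,t=t)
E
python3 tgt.py -40 -84 62
```

```text
7.324186141760108 [554.3105849  105.89586434] [[ 0.4 -0.4]
 [ 0.  -0.9]
 [-0.   0.9]
 [-0.4  0.4]]
corner [508.90020757 145.42936445] end [588.24746491 155.62802873]
carrier [518.03088745  70.31473756] [-40.51968071 -30.6657546 ]
dish [630.1190956   42.58756504] [ 67.11921646 -72.45606833]
lower screw (-?) [[ -84.96436467 -104.64856481]
 [ 153.77600216 -105.5698648 ]]
t 2.3 tcp [520.5  15.5 160.1] [-179.9   -0.     6.8] F [-0.5 -0.1  0.1] w 0.4 stage [-45.  -85.4]
shift cm [ 0.5  -0.13  9.81]
turn [-0.06 -0.01 -0.51]
```

Emit:
apply_moves(plan=[{"fingers":0,"x":0.5,"y":-0.1,"z":3.5,"wx":0,"wy":0,"wz":-0.5},{"fingers":0,"x":0.5,"y":-0.1,"z":7,"wx":0,"wy":0,"wz":-0.5},{"fingers":0,"x":0.5,"y":-0.1,"z":9,"wx":0,"wy":0,"wz":-0.5},{"fingers":0,"x":0.5,"y":-0.1,"z":10,"wx":0,"wy":0,"wz":-0.5},{"fingers":0,"x":0.5,"y":-0.1,"z":10.6,"wx":0,"wy":0,"wz":-0.5},{"fingers":0,"x":0.5,"y":-0.1,"z":10.8,"wx":0,"wy":0,"wz":-0.5},{"fingers":0,"x":0.5,"y":-0.1,"z":10.8,"wx":0,"wy":0,"wz":-0.5}])

```text
time_s: 3.0
ee_pos: [526.0, 17.5, 53.0]
ee_rot: [-179.9, -0.1, 7.3]
force: [-0.2, -1.2, 1.1]
gripper_width: 0.1
```

```bash
python3 tgt.py -40 -2 52
```

```text
t 3.0 tcp [526.   17.5  53. ] [-1.799e+02 -1.000e-01  7.300e+00] F [-0.2 -1.2  1.1] w 0.1 stage [-39.3 -84.1]
shift cm [-0.06 -8.21  0.11]
turn [-0.05 -0.11  0.02]
```

Emit:
apply_moves(plan=[{"fingers":0,"x":-0.05,"y":-0.6,"z":0.1,"wx":0,"wy":0,"wz":0},{"fingers":0,"x":-0.05,"y":-1.1,"z":0.1,"wx":0,"wy":0,"wz":0},{"fingers":0,"x":-0.05,"y":-1.6,"z":0.1,"wx":0,"wy":0,"wz":0},{"fingers":0,"x":-0.05,"y":-2.1,"z":0.1,"wx":0,"wy":0,"wz":0},{"fingers":0,"x":-0.05,"y":-2.6,"z":0.1,"wx":0,"wy":0,"wz":0},{"fingers":0,"x":-0.05,"y":-3.1,"z":0.1,"wx":0,"wy":0,"wz":0},{"fingers":0,"x":-0.05,"y":-3.6,"z":0.1,"wx":0,"wy":0,"wz":0},{"fingers":0,"x":-0.05,"y":-4.1,"z":0.1,"wx":0,"wy":0,"wz":0}])

```text
time_s: 3.8
ee_pos: [520.2, 58.5, 52.0]
ee_rot: [-179.9, -0.1, 7.3]
force: [-1.0, -1.8, 0.6]
gripper_width: 0.4
```

```bash
python3 tgt.py -40 -2 52
python3 - <<'E'
from workcell import monitor, cams
from h import *
s=monitor.state();im=cams.grab_frame("wrist");cv2.imwrite("pics/w2.png",im[...,::-1])
E
```

```text
t 3.8 tcp [520.2  58.5  52. ] [-1.799e+02 -1.000e-01  7.300e+00] F [-1.  -1.8  0.6] w 0.4 stage [-39.9 -42.6]
shift cm [-0.01 -4.06  0.01]
turn [-0.05 -0.1   0.02]
```

View pics/w2.png

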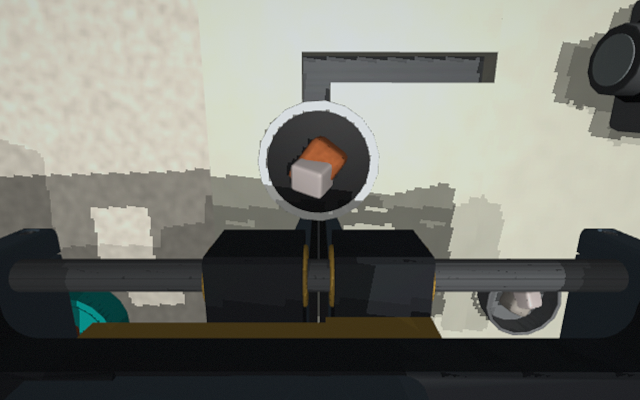

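The carrier at (319,157) is being pushed and is still flat, and the finger touches its near edge. I'll measure the finger-to-carrier offset.

```bash
cat > loc.py <<'E'
import sys
from workcell import monitor,cams
from h import *
# args: carrier u v [slot pts u,v,sx,sy ...]
d=np.load("st.npz");M,t=d["M"],d["t"]
s=monitor.state();P=cams.camera_params("wrist");T=wristT(P,s)
a=list(map(float,sys.argv[1:]))
cc=(ray(P,T,[a[:2]],65)[0]-t)@M;print("carrier stage",cc.round(1))
q=np.array(a[2:]).reshape(-1,4)
if len(q):
    w=(ray(P,T,q[:,:2],45)-t)@M; e=w-q[:,2:]; print("slot err",e.round(1)); print("carrier corrected",(cc-e.mean(0)).round(1))
E
python3 loc.py 319 157 303 52 -47 52 497 52 47 52 495 82 47 38 331 83 -33 38
```

```text
carrier stage [-38.9   4.9]
slot err [[ 0.5  0.5]
 [-0.7  0.6]
 [ 0.   0.9]
 [ 0.   0.4]]
carrier corrected [-38.9   4.3]
```

Emit:
apply_moves(plan=[{"fingers":0,"x":0,"y":-0.5,"z":0,"wx":0,"wy":0,"wz":0},{"fingers":0,"x":0,"y":-1.1,"z":0,"wx":0,"wy":0,"wz":0},{"fingers":0,"x":0,"y":-1.7,"z":0,"wx":0,"wy":0,"wz":0},{"fingers":0,"x":0,"y":-2.3,"z":0,"wx":0,"wy":0,"wz":0},{"fingers":0,"x":0,"y":-2.9,"z":0,"wx":0,"wy":0,"wz":0},{"fingers":0,"x":0,"y":-3.4,"z":0,"wx":0,"wy":0,"wz":0},{"fingers":0,"x":0,"y":-3.8,"z":0,"wx":0,"wy":0,"wz":0},{"fingers":0,"x":0,"y":-4.0,"z":0,"wx":0,"wy":0,"wz":0}])

```text
time_s: 4.65
ee_pos: [514.8, 99.4, 52.0]
ee_rot: [-179.9, -0.1, 7.4]
force: [0.4, -1.6, 0.7]
gripper_width: 0.4
```

```bash
python3 tgt.py -40 2 52
python3 - <<'E'
from workcell import monitor, cams
from h import *
s=monitor.state();im=cams.grab_frame("wrist");cv2.imwrite("pics/w3.png",im[...,::-1])
E
```

```text
t 4.65 tcp [514.8  99.4  52. ] [-1.799e+02 -1.000e-01  7.400e+00] F [ 0.4 -1.6  0.7] w 0.4 stage [-40.   -1.5]
shift cm [ 0.   -0.35 -0.  ]
turn [-0.1  -0.09  0.04]
```

View pics/w3.png

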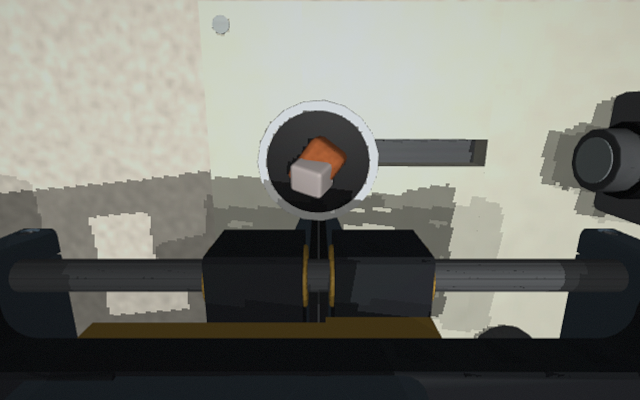

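```bash
python3 loc.py 319 157 487 139 47 52 486 166 47 38
```

```text
carrier stage [-39.   45.5]
slot err [[-0.7 -0. ]
 [ 0.4  0.1]]
carrier corrected [-38.9  45.4]
```

The corner is reached (45.4 against 45). Next I'll back off and go round behind the carrier on its -x side.

Emit:
apply_moves(plan=[{"fingers":0,"x":0,"y":0.7,"z":0,"wx":0,"wy":0,"wz":0},{"fingers":0,"x":-1,"y":1.8,"z":0,"wx":0,"wy":0,"wz":0},{"fingers":0,"x":-3.5,"y":1.8,"z":0,"wx":0,"wy":0,"wz":0},{"fingers":0,"x":-5.6,"y":0.5,"z":0,"wx":0,"wy":0,"wz":0},{"fingers":0,"x":-5.6,"y":-2,"z":0,"wx":0,"wy":0,"wz":0},{"fingers":0,"x":-5.6,"y":-4,"z":0,"wx":0,"wy":0,"wz":0},{"fingers":0,"x":-5.5,"y":-4.7,"z":0,"wx":0,"wy":0,"wz":0},{"fingers":0,"x":-5.5,"y":-4.7,"z":0,"wx":0,"wy":0,"wz":0}])

```text
time_s: 5.5
ee_pos: [454.1, 138.9, 52.0]
ee_rot: [-179.9, -0.1, 7.4]
force: [0.2, 0.2, -0.1]
gripper_width: 0.4
```

```bash
python3 tgt.py -45 45 52
python3 - <<'E'
from workcell import monitor, cams
from h import *
s=monitor.state();im=cams.grab_frame("wrist");cv2.imwrite("pics/w4.png",im[...,::-1])
E
```

```text
t 5.5 tcp [454.1 138.9  52. ] [-1.799e+02 -1.000e-01  7.400e+00] F [ 0.2  0.2 -0.1] w 0.4 stage [-95.2  45.5]
shift cm [5.02 0.06 0.01]
turn [-0.1  -0.09  0.09]
```

View pics/w4.png

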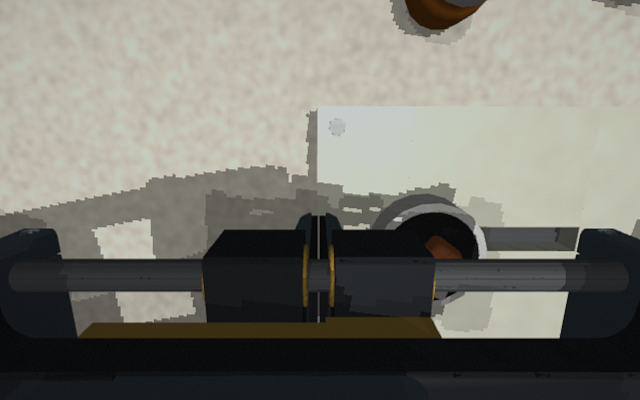

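Emit:
apply_moves(plan=[{"fingers":0,"x":0.7,"y":0.05,"z":0,"wx":0,"wy":0,"wz":0},{"fingers":0,"x":1.2,"y":0.05,"z":0,"wx":0,"wy":0,"wz":0},{"fingers":0,"x":1.6,"y":0.05,"z":0,"wx":0,"wy":0,"wz":0},{"fingers":0,"x":2.1,"y":0.05,"z":0,"wx":0,"wy":0,"wz":0},{"fingers":0,"x":2.7,"y":0.05,"z":0,"wx":0,"wy":0,"wz":0},{"fingers":0,"x":3.3,"y":0.05,"z":0,"wx":0,"wy":0,"wz":0},{"fingers":0,"x":3.9,"y":0.05,"z":0,"wx":0,"wy":0,"wz":0},{"fingers":0,"x":4.5,"y":0.05,"z":0,"wx":0,"wy":0,"wz":0}])

```text
time_s: 6.35
ee_pos: [499.3, 143.8, 51.9]
ee_rot: [-179.9, -0.1, 7.4]
force: [-0.3, -0.0, 0.3]
gripper_width: 0.5
```

```bash
python3 tgt.py -12 45 52
python3 - <<'E'
from workcell import monitor, cams
from h import *
s=monitor.state();im=cams.grab_frame("top");
cv2.imwrite("pics/t5.png",cv2.resize(im[110:340,200:420,::-1],None,fx=2.6,fy=2.6,interpolation=cv2.INTER_CUBIC))
E
```

```text
t 6.35 tcp [499.3 143.8  51.9] [-1.799e+02 -1.000e-01  7.400e+00] F [-0.3 -0.   0.3] w 0.5 stage [-49.7  44.6]
shift cm [ 3.77 -0.03 -0.01]
turn [-0.09 -0.07  0.06]
```

View pics/t5.png

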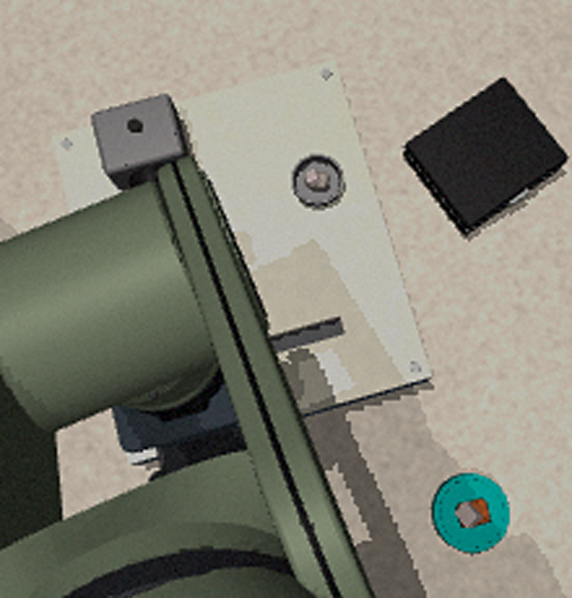

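The arm hides the carrier in the top view, so I'll use the wrist and scene cameras.

Run:
```python
from workcell import monitor, cams
from h import *
a=cams.grab_frame("wrist");cv2.imwrite("pics/w5.png",a[...,::-1])
b=cams.grab_frame("scene")[160:290,270:450,::-1];cv2.imwrite("pics/s5.png",cv2.resize(b,None,fx=4,fy=4,interpolation=cv2.INTER_CUBIC))
```

```text
(no output)
```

View pics/w5.png

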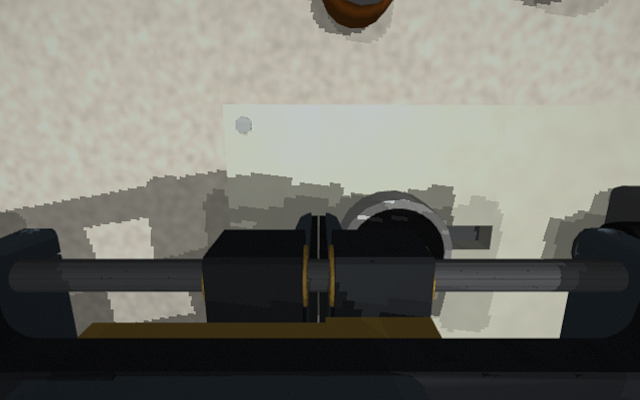

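View pics/s5.png

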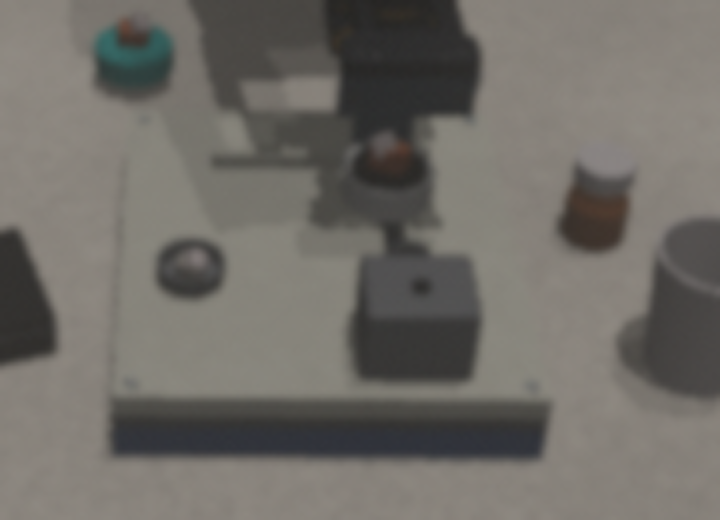

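The carrier, partly occluded in the wrist view, has its right edge at u≈455 and its top at v≈191, so its centre is about (397,250). The slot end shows at (492,226)-(491,249).

```bash
python3 loc.py 397 250 492 226 47 52 491 249 47 38; python3 tgt.py -4 45 52
```

```text
carrier stage [-10.3  46. ]
slot err [[-1.8 -0.5]
 [-0.7  0.1]]
carrier corrected [-9.1 46.2]
t 6.5 tcp [499.6 143.9  52. ] [-1.799e+02 -1.000e-01  7.400e+00] F [0.7 0.  0.4] w 0.5 stage [-49.4  44.7]
shift cm [ 4.54 -0.03  0.01]
turn [-0.09 -0.13  0.06]
```

Emit:
apply_moves(plan=[{"fingers":0,"x":0.5,"y":0,"z":0,"wx":0,"wy":0,"wz":0},{"fingers":0,"x":1.1,"y":0,"z":0,"wx":0,"wy":0,"wz":0},{"fingers":0,"x":1.7,"y":0,"z":0,"wx":0,"wy":0,"wz":0},{"fingers":0,"x":2.3,"y":0,"z":0,"wx":0,"wy":0,"wz":0},{"fingers":0,"x":2.9,"y":0,"z":0,"wx":0,"wy":0,"wz":0},{"fingers":0,"x":3.5,"y":0,"z":0,"wx":0,"wy":0,"wz":0},{"fingers":0,"x":4.0,"y":0,"z":0,"wx":0,"wy":0,"wz":0},{"fingers":0,"x":4.4,"y":0,"z":0,"wx":0,"wy":0,"wz":0}])

```text
time_s: 7.3
ee_pos: [543.8, 149.6, 52.1]
ee_rot: [-179.9, -0.1, 7.4]
force: [-0.4, -0.5, -0.7]
gripper_width: 0.2
```

Emit:
apply_moves(plan=[{"fingers":0,"x":0.15,"y":0,"z":0,"wx":0,"wy":0,"wz":0},{"fingers":0,"x":0.3,"y":0,"z":0,"wx":0,"wy":0,"wz":0},{"fingers":0,"x":0.4,"y":0,"z":0,"wx":0,"wy":0,"wz":0},{"fingers":0,"x":0.4,"y":0,"z":0,"wx":0,"wy":0,"wz":0}])

```text
time_s: 7.7
ee_pos: [547.8, 150.1, 52.1]
ee_rot: [-179.9, -0.1, 7.4]
force: [0.2, -0.1, -0.7]
gripper_width: 0.4
```

```bash
python3 tgt.py 2 45 52
python3 - <<'E'
from workcell import monitor, cams
from h import *
a=cams.grab_frame("wrist");cv2.imwrite("pics/w6.png",a[...,::-1])
E
```

```text
t 7.7 tcp [547.8 150.1  52.1] [-1.799e+02 -1.000e-01  7.400e+00] F [ 0.2 -0.1 -0.7] w 0.4 stage [-0.8 44.7]
shift cm [ 0.28 -0.03  0.01]
turn [-0.09 -0.14  0.06]
```

View pics/w6.png

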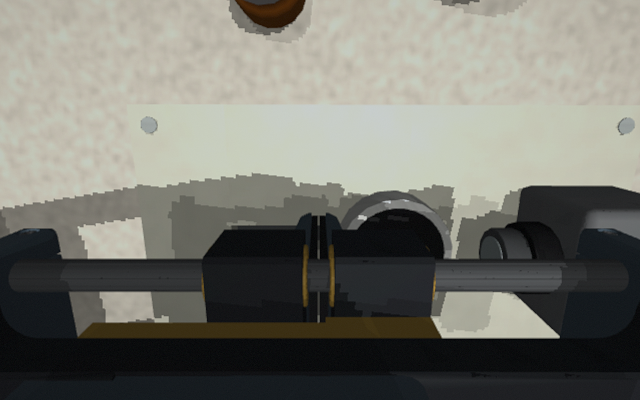

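The carrier is at about x=39 with no wall contact yet. I'll creep on until the force rises.

Emit:
apply_moves(plan=[{"fingers":0,"x":0.1,"y":0,"z":0,"wx":0,"wy":0,"wz":0},{"fingers":0,"x":0.2,"y":0,"z":0,"wx":0,"wy":0,"wz":0},{"fingers":0,"x":0.2,"y":0,"z":0,"wx":0,"wy":0,"wz":0}])

```text
time_s: 8.05
ee_pos: [550.0, 150.4, 52.2]
ee_rot: [-179.9, -0.2, 7.4]
force: [0.5, 0.5, -0.6]
gripper_width: 0.6
```

Emit:
apply_moves(plan=[{"fingers":0,"x":0.1,"y":0,"z":0,"wx":0,"wy":0,"wz":0},{"fingers":0,"x":0.1,"y":0,"z":0,"wx":0,"wy":0,"wz":0}])

```text
time_s: 8.25
ee_pos: [551.1, 150.6, 52.2]
ee_rot: [-179.9, -0.2, 7.4]
force: [0.4, 0.7, -0.4]
gripper_width: 0.5
```

Emit:
apply_moves(plan=[{"fingers":0,"x":0.1,"y":0,"z":0,"wx":0,"wy":0,"wz":0},{"fingers":0,"x":0.1,"y":0,"z":0,"wx":0,"wy":0,"wz":0}])

```text
time_s: 8.45
ee_pos: [551.9, 150.7, 52.1]
ee_rot: [-179.9, -0.1, 7.4]
force: [-1.7, 0.2, 0.4]
gripper_width: 0.7
```

```bash
python3 tgt.py
python3 - <<'E'
from workcell import monitor, cams
from h import *
a=cams.grab_frame("wrist");cv2.imwrite("pics/w7.png",cv2.resize(a[150:350,200:600,::-1],None,fx=2,fy=2))
E
```

```text
t 8.45 tcp [551.9 150.7  52.1] [-1.799e+02 -1.000e-01  7.400e+00] F [-1.7  0.2  0.4] w 0.7 stage [ 3.3 44.7]
```

View pics/w7.png

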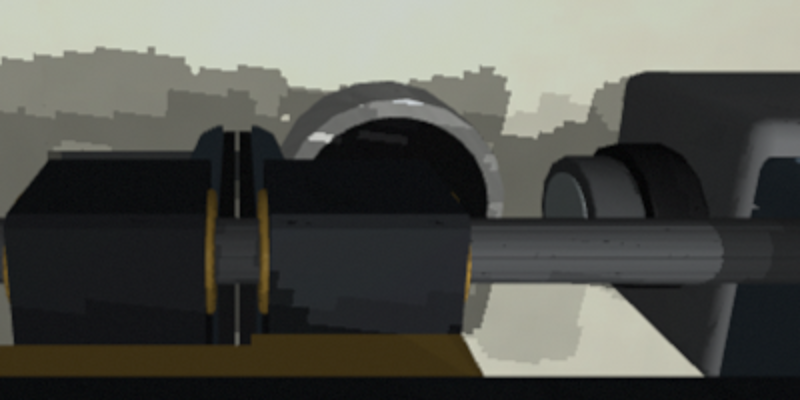

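Emit:
apply_moves(plan=[{"fingers":0,"x":0.1,"y":0,"z":0,"wx":0,"wy":0,"wz":0},{"fingers":0,"x":0.1,"y":0,"z":0,"wx":0,"wy":0,"wz":0}])

```text
time_s: 8.7
ee_pos: [552.0, 150.7, 52.1]
ee_rot: [-179.9, -0.0, 7.4]
force: [-4.6, -0.5, 1.8]
gripper_width: 0.6
```

The finger stalls at the wall with the force rising to 4.6 N, so the carrier is home. I'll retreat straight back, then up and away.

Emit:
apply_moves(plan=[{"fingers":0,"x":-0.3,"y":0,"z":0,"wx":0,"wy":0,"wz":0},{"fingers":0,"x":-1.5,"y":0,"z":0,"wx":0,"wy":0,"wz":0},{"fingers":0,"x":-4,"y":0,"z":-0.5,"wx":0,"wy":0,"wz":0},{"fingers":0,"x":-6,"y":0.5,"z":-4,"wx":0,"wy":0,"wz":0},{"fingers":0,"x":-7,"y":3.5,"z":-8,"wx":0,"wy":0,"wz":0},{"fingers":0,"x":-7,"y":7,"z":-10,"wx":0,"wy":0,"wz":0},{"fingers":0,"x":-7,"y":9,"z":-10,"wx":0,"wy":0,"wz":0},{"fingers":0,"x":-7,"y":9,"z":-10,"wx":0,"wy":0,"wz":0}])

```text
time_s: 9.5
ee_pos: [494.4, 50.4, 153.0]
ee_rot: [-180.0, -0.2, 7.2]
force: [-0.0, 0.7, -1.0]
gripper_width: 0.6
```

```bash
python3 tgt.py
python3 - <<'E'
from workcell import monitor, cams,search_frame
from h import *
a=cams.grab_frame("wrist");cv2.imwrite("pics/w8.png",a[...,::-1])
print(search_frame("wrist","carrier"))
b=cams.grab_frame("scene")[160:290,270:450+20,::-1];cv2.imwrite("pics/s8.png",cv2.resize(b,None,fx=4,fy=4,interpolation=cv2.INTER_CUBIC))
for l in["dish","cup","slide_box","jar"]:
    print(l,[(round(d["score"],2),[round(v) for v in d["extent"]]) for d in search_frame("scene",l)[:3]])
E
```

```text
t 9.5 tcp [494.4  50.4 153. ] [-180.    -0.2    7.2] F [-0.   0.7 -1. ] w 0.6 stage [-66.5 -47.4]
[{'extent': [176.5, 243.4, 67.8, 30.2], 'score': 0.72}, {'extent': [466.1, 73.7, 84.9, 84.1], 'score': 0.68}]
dish [(0.61, [352, 230, 110, 87]), (0.46, [318, 227, 18, 18])]
cup [(0.68, [449, 237, 35, 45])]
slide_box [(0.57, [258, 237, 53, 41])]
jar [(0.7, [420, 209, 23, 28])]
```

View pics/w8.png

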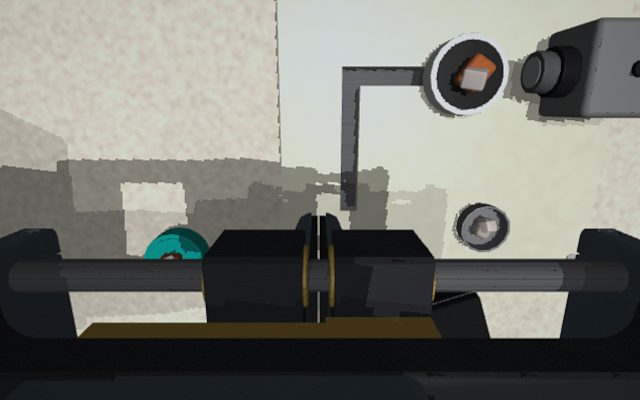

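View pics/s8.png

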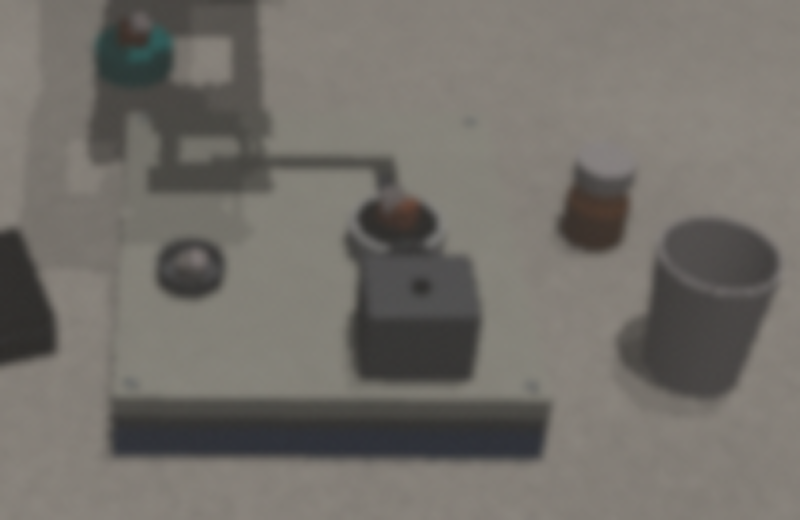

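The carrier sits next to the lens with its rim centre at about (469.5,73), and the slot's first leg is empty. The dish, cup, box and jar stand where they were. A last measurement follows.

```bash
python3 loc.py 469.5 72.5 342 67 -47 52 358 86 -33 38 341 210 -47 -62 356 210 -33 -62
```

```text
carrier stage [39.8 48.4]
slot err [[-1.4  2.2]
 [-2.9  2.5]
 [-0.1  4.1]
 [-1.7  4.1]]
carrier corrected [41.3 45.2]
```

```bash
python3 -c "
from workcell import env;print(env.job_done())"
```

```text
the job is handed in; nothing more can be done
None
```

I pushed the aluminium carrier along the first leg to the corner, then along the second leg to the end of the slot. The job is handed in with the hand raised clear; I have no verdict back.

- **Corner:** the wrist camera put the carrier at stage (-39, 45.4) mm, about 1 mm from the corner at (-40, 45).
- **Home:** the finger stalled against the slot's end wall, with the force rising to about 4.6 N. A final wrist picture, corrected on the visible slot edges, put the carrier at about (41.3, 45.2) mm; the slot end is (40, 45).
- **Disagreement:** without that correction the same picture gave (39.8, 48.4) mm. The slot edges themselves showed a 2–4 mm offset in that view, so I trusted the corrected figure and the wall contact.
- **Bystanders:** the dish, cup, slide box and jar stood in the same places within a few pixels in the scene picture. The turquoise look-alike was not touched.

Two smaller things went wrong along the way. The first move call was refused because each row needs every field. At the end, the search for the dish ranked the whole stage first, so I confirmed the dish by eye.

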